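Close the feed strainer: seal ring on, clip cap pressed home

TASK

The metering bench's feed strainer has been rinsed and stands open on its rubber foot: lay the rubber seal ring flat round its neck, then set the blue cap on with its two steel clips above the two ears. Press the cap straight down until both clips snap under the ears and it sits level on the ring, then let go. The rubber foot gives under your hand, so press by feel and never with more than 30 N, and leave everything else on the bench where it is.

Things in the scene. Friction and masses are not known exactly. Their poses are not given: they have to be found in the camera images.
- strainer: Open strainer: grey head, clear bowl, brass barbs at +x and -x. Origin: centre of its seal face, the top of a flange 62 mm across, 8 mm thick, 90 mm above the table; z up. Round the origin stands a neck 30 mm across, 10 mm high, bevelled, bore 22 mm. Two ears 28 mm wide (outer faces ramped) reach out to 36.5 mm at +y and -y. On its rubber foot it sinks about 4.5 mm per 10 N, 16 mm at most.
- cap: Loose blue cap, 0.14 kg. Origin: centre of its plate's underside; z up. Plate 72 mm across, 8 mm thick; grip bar 22 mm thick in x, 48 mm long in y, top 32 mm above the origin. Below, a tapered plug 18 mm across, 28 mm long, for the neck's bore. Steel clips at +y and -y reach 33 mm below and 42 mm out (tails 48 mm out, 21 mm up); it stands on them. Home, its origin is 12 mm above the seal face.
- seal_ring: Loose dark rubber ring, rigid, 58 mm outside, 34 mm hole, 12 mm thick, lying flat on the table. Origin: centre of its underside, z up; home it lies flat on the strainer's seal face round the neck.
- clip_a (a joint): Sprung steel clip at the cap's +y side, 24 mm wide, turning on a pin; rad, 0 = sprung fully in, positive = spread outwards. Its hook, 3.5 mm deep under the ear, spreads to about 0.14 as it rides over the ear and springs back to 0 when it has snapped. Both together take about 12 to 19 N to press over, then hold.
- clip_b (a joint): The same clip at the cap's -y side.
- brush: Bystander: wooden cleaning brush 167 mm long lying on the bench; origin under its middle.
- vial_red: Bystander: vial with a red cap, 28 mm across, 62 mm high, standing; origin under its centre.
- vial_blue: Bystander: vial with a blue cap, 28 mm across, 62 mm high, standing; origin under its centre.
- beaker_small: Bystander: small cream beaker, 54 mm across, 52 mm high, standing; origin under its centre.
- timer: Bystander: flat grey timer 52 x 66 x 17 mm lying near the table's front edge; origin under its centre.
Things that resemble listed ones, but are neither listed nor needed, are in the scene too. There is more than one size of the seal_ring; the job needs the larger.

How it is judged:
By the outcome, as a careful person would: the job done as asked, in the order asked, and still so for the second after the job is handed in, with the robot touching nothing.
It also fails if it takes over 54 s, if anything falls off the work surface, if the arm or the gripper's body presses on something with over 40 N, if the wrist force passes 120 N, or if a joint passes its speed limit or range.

ROBOT

A 6-joint arm with a two-finger parallel gripper is mounted at the origin on a cart in front of the work surface, level with it; the furniture and walls round the work are solid. World frame = base frame: x ahead of the robot, y to its left, z up, the work surface at z = 0. Lengths are in mm, angles in degrees, forces in N, time in s.
With the tool pointing down it reaches from about 350 to 850 mm from the base axis. Payload 8.1 kg.
Tool frame: the origin (TCP) lies midway between the tips of the shut fingers; the grasp point (between the pads) lies 19 mm behind it; z points along the fingers, y is the line along which they close (so a half turn about z gives the same grasp; the last joint's range is limited). The gripper opens to 85 mm and grips with 20 to 120 N. Pads are 22 mm wide; open, the fingers measure 114 mm over their backs; the gripper's body (76 mm by 85 mm) begins 54 mm behind the grasp point. The pads swing forward as they close: fully open they stand 13 mm farther back than shut.
Start: joints at [-72.044, 7.471, 85.268, -0, 87.261, -4.893], TCP at [233.008, -552.913, 231.292] pointing down, gripper open.
Joint ranges: [-169.43, 169.43], [-51.17, 129.36], [1.28, 143.12], [-76.62, 256.62], [0, 156.53], [-152.29, 152.29]. Speed limits (degrees/s): [136.94, 136.94, 159.86, 180, 180, 180].

INTERFACE

Orientations are given as [roll, pitch, yaw] about the fixed x, y, z axes, in that order (R = Rz(yaw) Ry(pitch) Rx(roll)).
In Python, from bench import sense, snapshot, order, finder gives the robot as it stands.
- The arm moves only by the tool send_rows, never from a script. Its argument "steps" is a list of rows, each a list of 2 entries, a list of its own where there are three numbers: the shift along the world's x, y, z in units of 30 mm (1.0 is 30 mm), then the turn, a rotation vector about the world's x, y, z in rad. In form: [[[dx, dy, dz], [wx, wy, wz]], ...]. A call has 1 to 10 rows; each row is the pose to reach, as a shift and turn from the pose commanded when the call began; what a row does not reach only later rows make up. A row lasts 1/8 s, in which the tool goes at most 62.5 mm and 10.7 degrees, less where a joint would pass 70% of its speed; a pose out of reach is approached as far as the arm can. A call with a gripper value outside its range is refused whole. "fingers" is the closure, from 0 (fully open) to 1 (shut), set as the call begins (left out, the last holds). The fingers move at their own pace and stop on an object; "squeeze" is the grip in N (left out, the last holds). Time passes only in rows, so rows that repeat a pose let the fingers close. It gives the time, the measured TCP pose, the force, the opening and the grip force at its end, in the units of the state.
- sense(): the state, without advancing time (a new reading comes with each control period).
- snapshot(name): name is "side" or "top"; returns a dict with "img" (400x640x3 uint8, red, green, blue), "K" (3x3 intrinsics, pixels), "pose" (4x4, takes a point from camera to world coordinates). Camera axes: x right, y up, looking along -z (the intrinsics and any distortion apply to the point x, -y, -z); pixel columns grow to the right and rows downward; lengths in mm; the calibration is good to about 2 mm. A picture is of the moment at which its call begins. There is no depth.
- order.hand_in(): hands the job in; it is judged then, once.
Trained networks look in the newest picture that a camera, given by its name, has taken for a name from the list of things; names that differ only in an ending like _2 or _b are one class to them, and where a whole thing is asked for, a point or a joint stands for the part that bears it (a point fixed in the world has none). Each returns a list of dicts, best first, with "confidence" (0 to 1); they miss things now and then, are a little off and sometimes report something else, mostly with a low value. They report only what shows in the picture. A call takes as long as a camera call. They do not tell look-alikes from the thing itself.
- finder.find_in(label, camera): "box" ([left, top, width, height] as shares, 0 to 1, of the picture: columns of its width, rows of its height, round what is visible of it).
- finder.trace(label, camera): "mask" (400x640 bool, what is visible of it) and "box" ([left, top, width, height] as shares, 0 to 1, of the picture: columns of its width, rows of its height, round what is visible of it).
- finder.pinpoint(label, camera): "at" ([column, row] as shares, 0 to 1, of the picture: columns of its width, rows of its height: a listed point, or the origin of a listed thing).
The state is a dict: "time": time; "joint_pos": joint angles; "qd": joint speeds; "joint_efforts": joint torques, N m; "tool_pos": TCP position; "tcp_rot": TCP orientation; "ft_force": force on the tool from outside, world axes, zero at the start; "wrist_torque": the same for the moment, N m; "finger_gap": finger opening in mm; "grip_force": force on a finger pad.
Only numpy, scipy, OpenCV 4.12 (cv2) and the standard library are available. Lean on these libraries where they do the work, as an engineer would, in place of code of your own. Each camera call takes 0.05 s, during which the arm holds its last target. There are 200 camera calls.

## Working session

There is one attempt and no reset: what is moved stays moved. The work goes in short steps, Python scripts to look and compute and a tool call to move; the robot and the scene stay as the last step left them, time stands still between calls to the robot, and variables do not carry over. Pictures are saved under pics/ and viewed, at most 10 in all, crops included, and the job is handed in when it is done.

Besides the shell and the picture viewer there is one more tool, called after "Call:" by a JSON object that holds its "method" and its "body". send_rows: Moves the arm, as the interface text tells. Its arguments: {"type":"object","properties":{"steps":{"type":"array"},"fingers":{"type":"number"},"squeeze":{"type":"number"}},"required":["steps"]}

```bash
mkdir -p pics; cat > h.py <<'E'
import numpy as np, cv2
from bench import sense, snapshot, order, finder
def ray(s,uv):
    K=np.array(s["K"]);P=np.array(s["pose"])
    d=np.linalg.inv(K)@np.array([uv[0],uv[1],1.]); d=np.array([d[0],-d[1],-d[2]])
    return P[:3,3],P[:3,:3]@d
def onz(s,uv,z):
    o,d=ray(s,uv); return o+d*(z-o[2])/d[2]
def proj(s,p):
    P=np.array(s["pose"]);c=P[:3,:3].T@(np.array(p)-P[:3,3]);q=np.array(s["K"])@np.array([c[0],-c[1],-c[2]]);return q[:2]/q[2]
def tri(s1,u1,s2,u2):
    o1,d1=ray(s1,u1);o2,d2=ray(s2,u2);d1=d1/np.linalg.norm(d1);d2=d2/np.linalg.norm(d2)
    t=np.linalg.lstsq(np.c_[d1,-d2],o2-o1,rcond=None)[0];a=o1+d1*t[0];b=o2+d2*t[1]
    return (a+b)/2,np.linalg.norm(a-b)
def save(s,name,crop=None,f=1):
    im=s["img"][:,:,::-1]
    if crop: im=im[crop[1]:crop[3],crop[0]:crop[2]]
    cv2.imwrite("pics/"+name,cv2.resize(im,None,fx=f,fy=f,interpolation=cv2.INTER_CUBIC))
E
python3 - <<'E'
from h import *
np.set_printoptions(precision=1,suppress=True)
S={}
for c in("side","top"):
    s=S[c]=snapshot(c); save(s,c+"0.png"); print(c,np.array(s["pose"]),np.array(s["K"])[0],[k for k in s])
    for l in("strainer","cap","seal_ring","clip_a","brush","vial_red","vial_blue","beaker_small","timer"):
        for r in finder.pinpoint(l,c)[:3]:
            uv=np.array(r["at"])*[640,400]; z=90 if l=="strainer" else 33 if l=="cap" else 0
            print(l,round(r["confidence"],2),uv,onz(s,uv,z))
print(sense())
E
```

```text
side [[   1.     0.1   -0.1  404.5]
 [  -0.1    0.7   -0.7 -829.4]
 [   0.     0.7    0.7  694.6]
 [   0.     0.     0.     1. ]] [417.8   0.  321.1] ['img', 'K', 'pose']
strainer 0.71 [392.  314.4] [ 578.5 -458.9   90. ]
strainer 0.7 [296.9 159.4] [456.9 -11.5  90. ]
strainer 0.45 [311.6 294.2] [ 450.1 -403.6   90. ]
cap 0.92 [312.1 295.5] [ 455.  -366.5   33. ]
seal_ring 0.68 [308.3 223.6] [ 470.5 -143.2    0. ]
seal_ring 0.67 [318.4 249.7] [ 484.3 -225.8    0. ]Traceback (most recent call last):
  File "<stdin>", line 7, in <module>
ValueError: it knows: beaker_small, brush, cap, seal_ring, strainer, timer, vial_blue, vial_red
```

```bash
python3 - <<'E'
from h import *
np.set_printoptions(precision=1,suppress=True)
for c in("side","top"):
    s=snapshot(c); save(s,c+"0.png"); print(c,np.array(s["pose"]),np.array(s["K"])[0])
    for l in("strainer","cap","seal_ring","brush","vial_red","vial_blue","beaker_small","timer"):
        for r in finder.pinpoint(l,c)[:3]:
            uv=np.array(r["at"])*[640,400]; z=90 if l=="strainer" else 33 if l=="cap" else 0
            print(l,round(r["confidence"],2),uv,onz(s,uv,z))
print(sense())
E
```

```text
side [[   1.     0.1   -0.1  404.5]
 [  -0.1    0.7   -0.7 -829.4]
 [   0.     0.7    0.7  694.6]
 [   0.     0.     0.     1. ]] [417.8   0.  321.1]
strainer 0.83 [299.4 158.1] [463.4  -6.7  90. ]
cap 0.81 [310.2 295.7] [ 451.4 -366.5   33. ]
seal_ring 0.86 [315.9 251.2] [ 478.4 -229.5    0. ]
seal_ring 0.54 [309.2 222.7] [ 472.9 -140.5    0. ]
brush 0.73 [374.  236.1] [ 614.8 -199.6    0. ]
vial_red 0.64 [390.9 314.9] [ 602.1 -404.5    0. ]
vial_blue 0.54 [403.6 298.2] [ 636.4 -370.5    0. ]
beaker_small 0.64 [352.2 154.5] [622.3 117.    0. ]
timer 0.73 [261.5 221.7] [ 362.2 -124.9    0. ]
top [[   0.     1.    -0.2  358.3]
 [  -1.     0.     0.  -128.8]
 [   0.     0.2    1.   929.6]
 [   0.     0.     0.     1. ]] [400.7   0.  321. ]
strainer 0.91 [260.1 213.9] [452.7 -20.6  90. ]
cap 0.78 [415.6 222.9] [ 448.9 -364.1   33. ]
seal_ring 0.64 [349.2 208.6] [ 481.4 -216.4    0. ]
seal_ring 0.63 [316.3 213. ] [ 468.8 -139.6    0. ]
brush 0.64 [348.  155.3] [ 609.9 -211.5    0. ]
brush 0.27 [426.6 160.9] [ 602.4 -400.8    0. ]
vial_red 0.67 [429.1 160.1] [ 604.6 -406.9    0. ]
vial_blue 0.76 [411.1 152.2] [ 622.7 -363.4    0. ]
beaker_small 0.98 [210.  146.2] [621.2 117.6   0. ]
timer 0.89 [310.6 257.8] [ 365.  -129.4    0. ]
{'time': 1.1, 'joint_pos': array([-72. ,   7.5,  85.3,  -0. ,  87.3,  -4.9]), 'qd': array([-0. , -0. , -0. ,  0. , -0.1,  0. ]), 'joint_efforts': array([ -0. , -56.9, -50.1,  -0. ,   0. ,  -0. ]), 'tool_pos': array([ 233. , -552.9,  231.3]), 'tcp_rot': array([180. ,   0. ,  22.9]), 'ft_force': array([ 0.6,  0.2, -0.7]), 'wrist_torque': array([ 0. , -0.1, -0.1]), 'grip_force': 0.0, 'finger_gap': 85.00174405745958}
```

View pics/side0.png

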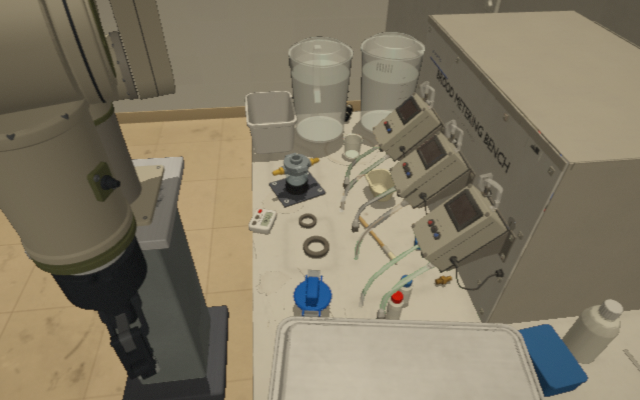

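View pics/top0.png

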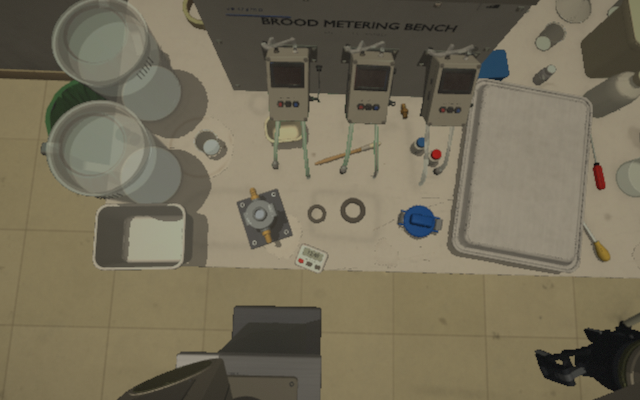

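The side view shows the strainer at (297,165), the small ring at (308,220), the large ring at (316,246) and the cap at (312,295). The top view has them at (260,213), (317,213), (352,209) and (419,221). Next I'll refine these from the masks.

```bash
python3 - <<'E'
from h import *
import pickle
np.set_printoptions(precision=1,suppress=True)
D={}
crops={"top":(230,175,450,255),"side":(240,135,420,325)}
out=[]
for c in("top","side"):
    s=snapshot(c); D[c]=s
    im=s["img"][:,:,::-1].copy(); big=cv2.resize(im,None,fx=3,fy=3,interpolation=cv2.INTER_CUBIC)
    for l in("strainer","cap","seal_ring"):
        D[c,l]=finder.trace(l,c)
        for r in D[c,l][:3]:
            m=np.array(r["mask"]).astype(np.uint8); ys,xs=np.nonzero(m)
            print(c,l,round(r["confidence"],2),xs.mean(),ys.mean(),m.sum(),xs.min(),xs.max(),ys.min(),ys.max())
            M=cv2.resize(m,None,fx=3,fy=3,interpolation=cv2.INTER_NEAREST)
            cs,_=cv2.findContours(M,cv2.RETR_LIST,cv2.CHAIN_APPROX_NONE)
            if r["confidence"]>.4: cv2.drawContours(big,cs,-1,(0,255,255),1)
    a=crops[c]; cv2.imwrite(f"pics/{c}1.png",big[a[1]*3:a[3]*3,a[0]*3:a[2]*3])
pickle.dump(D,open("d.pkl","wb"))
E
```

```text
top strainer 0.77 260.17518248175185 213.91240875912408 959 243 277 187 241
top cap 0.71 419.87943262411346 220.225937183384 987 398 442 205 236
top seal_ring 0.8 352.44728434504793 209.36421725239617 313 341 365 197 221
top seal_ring 0.57 316.95 212.95454545454547 220 308 326 204 222
top seal_ring 0.31 400.18918918918916 217.35135135135135 74 397 403 211 223
side cap 0.88 312.5431472081218 293.94561276287163 1379 292 333 268 317
side cap 0.73 313.2844036697248 272.8256880733945 109 306 320 269 277
side cap 0.72 311.0779220779221 313.46753246753246 77 305 317 311 316
side seal_ring 0.66 316.1844919786096 246.5855614973262 374 303 329 236 257
side seal_ring 0.63 307.08910891089107 220.75247524752476 101 300 315 214 227
```

View pics/top1.png

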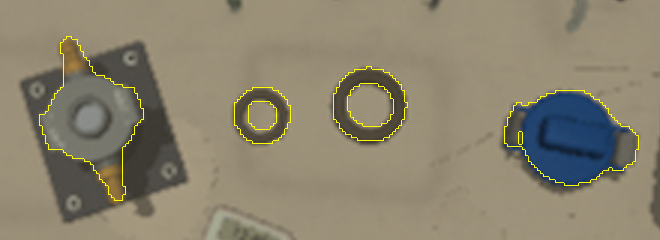

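View pics/side1.png

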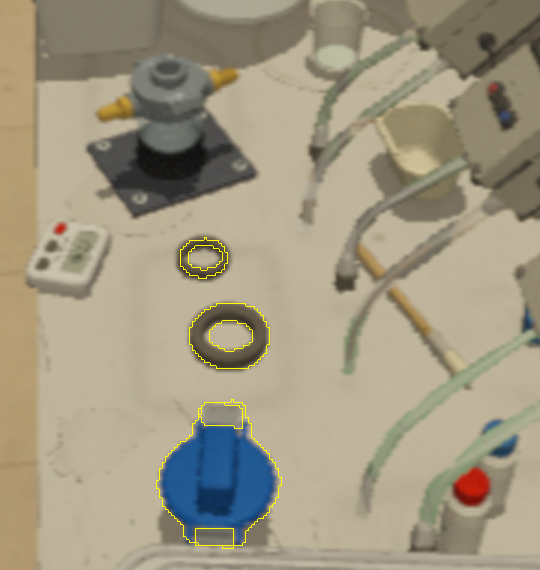

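Both views agree with the masks. In the top crop the neck bore is at (89,118) and the barb tips are at (68,40) and (119,198). In the side crop the bore is at (170,68). I'll fit the models to these.

```bash
cat > fit.py <<'E'
from h import *
import pickle
from scipy.optimize import minimize
np.set_printoptions(precision=1,suppress=True)
U=8
t=np.linspace(0,2*np.pi,48,endpoint=False)
def cyl(r,z0,z1): return np.array([[r*np.cos(a),r*np.sin(a),z] for z in(z0,z1) for a in t])
def box(x0,x1,y0,y1,z0,z1): return np.array([[x,y,z] for x in(x0,x1) for y in(y0,y1) for z in(z0,z1)])
def sil(s,parts,p,z):
    c,n=np.cos(p[2]),np.sin(p[2]); m=np.zeros((400*U,640*U),np.uint8) 
    for q in parts:
        w=np.c_[q[:,0]*c-q[:,1]*n+p[0],q[:,0]*n+q[:,1]*c+p[1],q[:,2]+z]
        uv=np.array([proj(s,a) for a in w])
        cv2.fillConvexPoly(m,cv2.convexHull(np.round((uv+.5)*U).astype(np.int32)),1)
    return m
def fit(sm,parts,p0,z,yaw=True):
    big=[]
    for s,m in sm:
        m=m.astype(np.uint8); cs,_=cv2.findContours(m,cv2.RETR_EXTERNAL,cv2.CHAIN_APPROX_NONE)
        f=np.zeros_like(m); cv2.drawContours(f,cs,-1,1,-1); big.append((s,cv2.resize(f,None,fx=U,fy=U,interpolation=cv2.INTER_NEAREST)))
    def cost(x):
        p=[x[0],x[1],x[2]/30 if yaw else 0]; e=0
        for s,M in big:
            S=sil(s,parts,p,z); e+=1-(S&M).sum()/(S|M).sum()
        return e
    x0=[p0[0],p0[1],p0[2]*30]
    r=minimize(cost,x0,method="Nelder-Mead",options=dict(initial_simplex=np.array([x0]*4)+np.vstack([np.zeros(3),np.eye(3)*8]),xatol=.1,fatol=1e-4,maxiter=90))
    return r.x*[1,1,1/30],r.fun/len(big)
RING=[cyl(29,0,12)]
CAP=[cyl(36,0,8),box(-11,11,-24,24,8,32),box(-12,12,-42,42,-33,12),box(-12,12,-48,48,19,21)]
E
python3 - <<'E'
from fit import *
D=pickle.load(open("d.pkl","rb"))
T,S=D["top"],D["side"]
mk=lambda c,l,i=0:np.array(D[c,l][i]["mask"])
for nm,parts,l,p0,z in(("ring",RING,"seal_ring",(475,-222,0),0),("cap",CAP,"cap",(449,-365,-.2),33)):
    a=[(T,mk("top",l)),(S,mk("side",l))]
    for q in(a,a[:1],a[1:]):
        x,e=fit(q,parts,p0,z); print(nm,x[:2],np.degrees(x[2]),round(e,3))
print("neck",tri(T,(259.7,214.3),S,(296.7,157.7)),onz(T,(259.7,214.3),100),onz(S,(296.7,157.7),100))
for s,a,b in((T,(252.7,188.3),(269.7,241)),(S,(319,159.3),(273.3,173))):
    P,Q=onz(s,a,72),onz(s,b,72); d=P-Q; print("barbs",P,Q,(P+Q)/2,np.degrees(np.arctan2(d[1],d[0])))
E
```

```text
ring [ 479.4 -222.7] 0.4683553354673849 0.08
ring [ 479.3 -223.7] -5.573625308426823 0.055
ring [ 479.7 -220.6] -2.704185764166719 0.075
cap [ 455.4 -370.2] -12.748746257439011 0.129
cap [ 455.2 -371.6] -13.19455645468483 0.058
cap [ 455.5 -367.3] -12.737596629621695 0.161
neck (array([453.3, -21.3, 102. ]), np.float64(5.399055987355213)) [450.8 -21.2 100. ] [456.2 -18.1 100. ]
barbs [510.    0.4  72. ] [397.5 -41.5  72. ] [453.8 -20.6  72. ] 20.410215189639747
barbs [513.4   7.4  72. ] [397.9 -35.5  72. ] [455.6 -14.   72. ] 20.402673986210015
```

Call:
{"method": "send_rows", "body": {"steps": [[[0.9,1.2,0],[0,0,0.17]],[[1.8,2.4,0],[0,0,0.34]],[[2.7,3.7,0],[0,0,0.51]],[[3.7,4.9,0],[0,0,0.68]],[[4.6,6.1,-0.3],[0,0,0.85]],[[5.5,7.4,-1],[0,0,1.02]],[[6.4,8.6,-2],[0,0,1.19]],[[7.3,9.8,-3],[0,0,1.36]],[[8.22,11.03,-4],[0,0,1.527]],[[8.22,11.03,-4.6],[0,0,1.527]]], "fingers": 0, "squeeze": 40}}

```text
time: 2.75
tool_pos: [480.3, -219.1, 91.6]
tcp_rot: [-180.0, -0.1, 110.7]
ft_force: [-1.0, 0.3, 0.1]
finger_gap: 85.4
grip_force: 0.0
```

Call:
{"method": "send_rows", "body": {"steps": [[[0,0,0],[0,0,0]],[[0,0,0],[0,0,0]]]}}

```text
time: 3.0
tool_pos: [479.7, -223.3, 94.4]
tcp_rot: [180.0, 0.1, 110.2]
ft_force: [-0.7, 0.2, 0.7]
finger_gap: 85.4
grip_force: 0.0
```

```bash
python3 - <<'E'
from h import *
s=snapshot("side"); save(s,"side2.png",(240,135,420,325),3); print(sense())
E
```

```text
{'time': 3.05, 'joint_pos': array([-3.05122003e+01,  2.76754017e+00,  1.04963778e+02, -1.08553816e-02,
        7.21428251e+01, -5.07194688e+01]), 'qd': array([ 0.02247357, -0.27874603, -0.23534573,  0.13868801, -0.2432704 ,
       -0.06138388]), 'joint_efforts': array([ 3.80118052e-01, -4.80213904e+01, -4.55257630e+01,  1.88625720e-02,
        3.47761810e-02,  9.64302599e-03]), 'tool_pos': array([ 479.96048985, -223.50260238,   94.7566421 ]), 'tcp_rot': array([1.79928322e+02, 1.03966027e-01, 1.10210521e+02]), 'ft_force': array([-0.48133181,  0.16078745, -0.11882496]), 'wrist_torque': array([0.00281138, 0.03760228, 0.00244686]), 'grip_force': 0.0, 'finger_gap': 85.2260545219389}
```

View pics/side2.png

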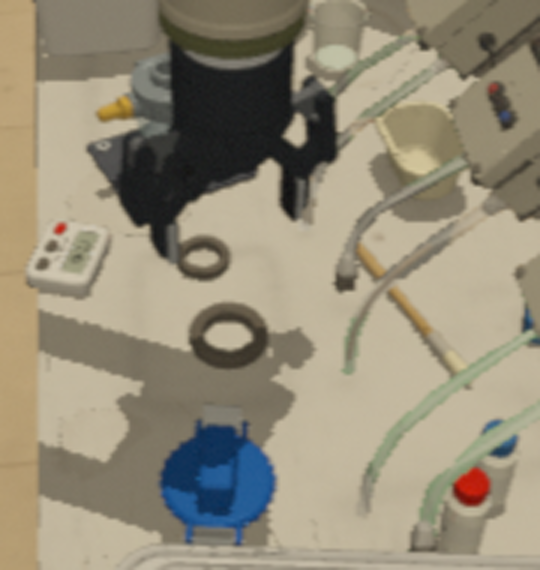

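The open gripper is above the ring with its tips at (170,258) and (298,215), and the ring sits between them at (228,335). I'll descend with a force check.

Call:
{"method": "send_rows", "body": {"steps": [[[0,0,-1],[0,0,0]],[[0,0,-2],[0,0,0]],[[0,0,-2.8],[0,0,0]],[[0,0,-3.1],[0,0,0]],[[0,0,-3.15],[0,0,0]],[[0,0,-3.15],[0,0,0]]]}}

```text
time: 3.8
tool_pos: [480.5, -222.8, 0.1]
tcp_rot: [179.9, 0.1, 110.3]
ft_force: [0.1, -0.7, 0.0]
finger_gap: 85.8
grip_force: 0.0
```

Call:
{"method": "send_rows", "body": {"steps": [[[0,0,0],[0,0,0]],[[0,0,0],[0,0,0]],[[0,0,0],[0,0,0]],[[0,0,0],[0,0,0]],[[0,0,0],[0,0,0]],[[0,0,0],[0,0,0]]], "fingers": 0.5}}

```text
time: 4.55
tool_pos: [480.3, -222.4, 0.1]
tcp_rot: [180.0, 0.1, 110.3]
ft_force: [-2.7, 0.8, 7.9]
finger_gap: 55.3
grip_force: 41.0
```

Call:
{"method": "send_rows", "body": {"steps": [[[0,0,0],[0,0,0]],[[0,0,0],[0,0,0]],[[0,0,0.15],[0,0,0]],[[0,0,0.15],[0,0,0]]], "fingers": 0.25}}

```text
time: 5.05
tool_pos: [480.0, -222.2, 3.8]
tcp_rot: [180.0, 0.0, 110.3]
ft_force: [0.1, 0.2, -0.8]
finger_gap: 63.9
grip_force: 0.0
```

Call:
{"method": "send_rows", "body": {"steps": [[[0,0,0],[0,0,0]],[[0,0,0],[0,0,0]],[[0,0,0],[0,0,0]],[[0,0,0],[0,0,0]]], "fingers": 0.5}}

```text
time: 5.55
tool_pos: [479.9, -222.2, 4.1]
tcp_rot: [180.0, 0.0, 110.3]
ft_force: [-2.5, 1.7, 7.7]
finger_gap: 53.9
grip_force: 40.4
```

Call:
{"method": "send_rows", "body": {"steps": [[[0,0,0],[0,0,0]],[[0,0,0],[0,0,0]],[[0,0,-0.15],[0,0,0]],[[0,0,-0.25],[0,0,0]],[[0,0,-0.3],[0,0,0]],[[0,0,-0.3],[0,0,0]]], "fingers": 0.25}}

```text
time: 6.3
tool_pos: [479.5, -222.0, -5.8]
tcp_rot: [-180.0, -0.0, 110.3]
ft_force: [-0.2, -0.9, -0.3]
finger_gap: 64.1
grip_force: 0.0
```

Call:
{"method": "send_rows", "body": {"steps": [[[0,0,0],[0,0,0]],[[0,0,0],[0,0,0]],[[0,0,0],[0,0,0]],[[0,0,0],[0,0,0]]], "fingers": 0.5}}

```text
time: 6.8
tool_pos: [481.0, -222.9, -4.0]
tcp_rot: [179.9, 0.1, 110.3]
ft_force: [-1.0, 0.5, 11.6]
finger_gap: 55.5
grip_force: 47.7
```

Call:
{"method": "send_rows", "body": {"steps": [[[0,0,0],[0,0,0]],[[0,0,0.1],[0,0,0]],[[0,0,0.1],[0,0,0]]], "fingers": 0.25}}

```text
time: 7.18
tool_pos: [479.6, -222.0, -2.7]
tcp_rot: [-180.0, 0.0, 110.3]
ft_force: [0.4, 1.0, 0.6]
finger_gap: 64.2
grip_force: 0.0
```

Call:
{"method": "send_rows", "body": {"steps": [[[0,0,0],[0,0,0]],[[0,0,0],[0,0,0]],[[0,0,0],[0,0,0]],[[0,0,0],[0,0,0]]], "fingers": 0.5}}

```text
time: 7.68
tool_pos: [479.8, -222.1, -2.3]
tcp_rot: [180.0, 0.0, 110.3]
ft_force: [-2.0, 0.1, 4.8]
finger_gap: 55.3
grip_force: 42.1
```

Call:
{"method": "send_rows", "body": {"steps": [[[0,0,0.3],[0,0,0]],[[0,0,1],[0,0,0]],[[0,0,2.5],[0,0,0]],[[0,0,4.2],[0,0,0]],[[0,0,4.5],[0,0,0]],[[0,0,4.5],[0,0,0]]]}}

```text
time: 8.43
tool_pos: [480.0, -222.2, 133.0]
tcp_rot: [179.9, 0.1, 110.3]
ft_force: [-0.2, 0.2, -1.0]
finger_gap: 55.2
grip_force: 42.7
```

```bash
python3 - <<'E'
from h import *
np.set_printoptions(precision=1,suppress=True)
s=snapshot("side"); save(s,"side3.png",(250,130,410,260),4); st=sense(); print(st["tool_pos"],st["ft_force"],st["grip_force"],st["finger_gap"])
for l in ("seal_ring",):
  for r in finder.trace(l,"side"):
    ys,xs=np.nonzero(r["mask"]); print(r["confidence"],xs.mean(),ys.mean(),xs.min(),xs.max(),ys.min(),ys.max(),onz(s,(xs.mean()+.5,ys.mean()+.5),st["tool_pos"][2]+3+6))
E
```

```text
[ 479.1 -221.7  131.4] [-0.2 -0.7 -0.9] 42.6903172431048 55.64625186019183
0.73 307.6521739130435 220.54037267080744 299 316 214 227 [ 457.6 -275.2  140.4]
0.63 318.76338028169016 200.86478873239437 307 331 190 212 [ 485.  -222.9  140.4]
```

View pics/side3.png

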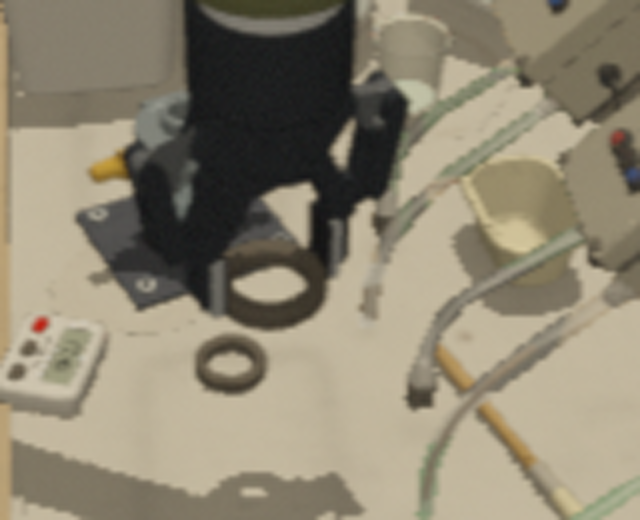

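The ring is held level at (270,283) and the small ring is still on the table. I'll refine the neck position from the saved, unoccluded pictures.

```bash
python3 - <<'E'
from fit import *
D=pickle.load(open("d.pkl","rb")); T,S=D["top"],D["side"]
ST=[cyl(31,-8,0),box(-14,14,-36.5,36.5,-8,0),cyl(15,0,10),box(-60,60,-6,6,-24,-12)]
x,e=fit([(T,np.array(D["top","strainer"][0]["mask"]))],ST,(453,-20,.356),90); print(x[:2],np.degrees(x[2]),e)
t2=np.linspace(0,2*np.pi,80)
ims=[]
for s,c,p in((T,(235,185,285,245),(451.5,-20.5)),(S,(265,135,330,200),(455,-18.5))):
    f=7; im=cv2.resize(s["img"][c[1]:c[3],c[0]:c[2],::-1],None,fx=f,fy=f,interpolation=cv2.INTER_CUBIC)
    for r,z,col in((31,90,(0,255,255)),(15,100,(0,0,255)),(11,100,(0,255,0))):
        uv=np.array([proj(s,(p[0]+r*np.cos(a),p[1]+r*np.sin(a),z)) for a in t2])
        q=((uv+.5-[c[0],c[1]])*f).astype(np.int32); cv2.polylines(im,[q],True,col,1)
    ims.append(cv2.resize(im,(380,int(im.shape[0]*380/im.shape[1]))))
h=max(i.shape[0] for i in ims); ims=[cv2.copyMakeBorder(i,0,h-i.shape[0],0,0,0) for i in ims]
cv2.imwrite("pics/neck.png",np.hstack(ims))
print(380/50,380/65)
for s,n in((T,"T"),(S,"S")):
    J=[proj(s,np.array([453,-20,100])+d)-proj(s,[453,-20,100]) for d in ([1,0,0],[0,1,0])]; print(n,np.round(J,2))
E
```

```text
[453.5 -20.1] 20.477881589900967 0.10263561567424351
7.6 5.846153846153846
T [[ 0.  -0.5]
 [-0.5 -0. ]]
S [[ 0.4 -0. ]
 [-0.  -0.2]]
```

View pics/neck.png

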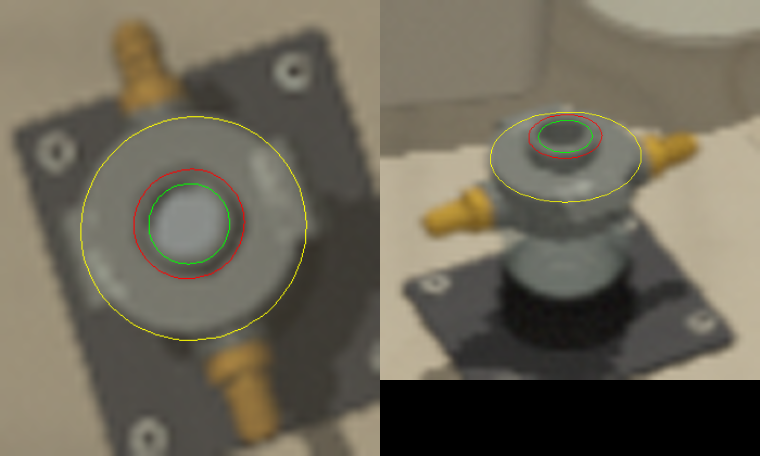

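Both overlays match: in the top view the flange centre is about (451.5,-20), in the side view about (455.3,-18.5). After bias averaging I use (453.4,-19.4), yaw 20.4.

Call:
{"method": "send_rows", "body": {"steps": [[[-0.05,0.5,0],[0,0,0]],[[-0.2,1.7,0],[0,0,0]],[[-0.4,3.2,0],[0,0,0]],[[-0.6,4.7,0],[0,0,0]],[[-0.8,6,0],[0,0,0]],[[-0.873,6.6,-0.1],[0,0,0]],[[-0.873,6.753,-0.4],[0,0,0]],[[-0.873,6.753,-0.4],[0,0,0]],[[-0.873,6.753,-0.4],[0,0,0]]]}}

```text
time: 9.65
tool_pos: [453.2, -20.0, 119.9]
tcp_rot: [-180.0, -0.0, 110.3]
ft_force: [0.5, -0.2, -0.7]
finger_gap: 55.8
grip_force: 42.7
```

```bash
python3 - <<'E'
from h import *
np.set_printoptions(precision=1,suppress=True)
st=sense(); print(st["tool_pos"],st["ft_force"],st["finger_gap"])
t=np.linspace(0,2*np.pi,80); ims=[]
p=(455.3,-18.5)   # side-camera flange centre
for n,c,p in(("side",(255,110,345,190),(455.3,-18.5)),("top",(225,170,295,250),(451.5,-20.2))):
    s=snapshot(n); f=8; im=cv2.resize(s["img"][c[1]:c[3],c[0]:c[2],::-1],None,fx=f,fy=f,interpolation=cv2.INTER_CUBIC)
    z=st["tool_pos"][2]+2.5
    for r,zz,col in((31,90,(0,255,255)),(29,z,(0,0,255)),(29,z+12,(0,0,255)),(17,z+12,(0,255,0))):
        uv=np.array([proj(s,(p[0]+r*np.cos(a),p[1]+r*np.sin(a),zz)) for a in t])
        cv2.polylines(im,[((uv+.5-[c[0],c[1]])*f).astype(np.int32)],True,col,1)
    ims.append(cv2.resize(im,None,fx=450/im.shape[0],fy=450/im.shape[0])[:, :400])
cv2.imwrite("pics/over.png",np.hstack(ims))
E
```

```text
[453.2 -20.  119.9] [ 0.5 -0.2 -0.7] 55.757460689530895
```

View pics/over.png

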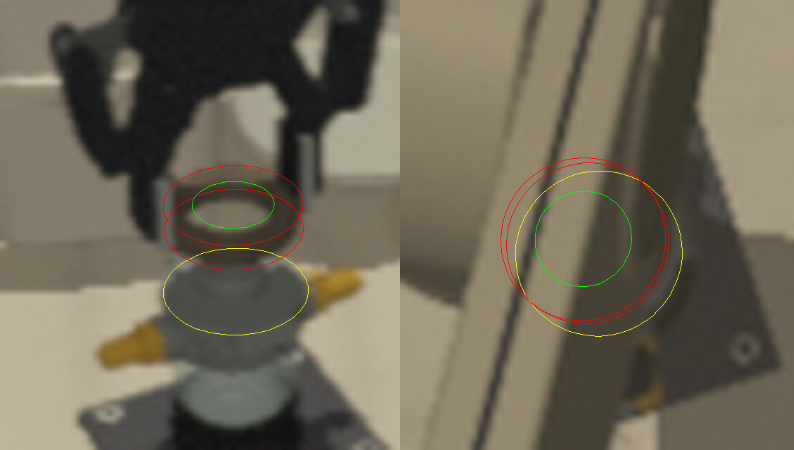

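The side overlay shows the ring concentric with the flange within about 1 px. The top view is blocked by the arm. I'll lower the ring by feel.

Call:
{"method": "send_rows", "body": {"steps": [[[0,0,-0.3],[0,0,0]],[[0,0,-0.6],[0,0,0]],[[0,0,-0.67],[0,0,0]],[[0,0,-0.74],[0,0,0]],[[0,0,-0.81],[0,0,0]]]}}

```text
time: 10.38
tool_pos: [453.5, -19.4, 96.0]
tcp_rot: [180.0, 0.0, 110.3]
ft_force: [0.5, -0.4, -1.3]
finger_gap: 55.6
grip_force: 42.7
```

Call:
{"method": "send_rows", "body": {"steps": [[[0,0,-0.06],[0,0,0]],[[0,0,-0.12],[0,0,0]],[[0,0,-0.12],[0,0,0]]]}}

```text
time: 10.75
tool_pos: [453.4, -19.4, 92.3]
tcp_rot: [-180.0, -0.0, 110.3]
ft_force: [-0.0, 0.8, -0.6]
finger_gap: 55.6
grip_force: 42.7
```

Call:
{"method": "send_rows", "body": {"steps": [[[0,0,-0.06],[0,0,0]],[[0,0,-0.12],[0,0,0]],[[0,0,-0.12],[0,0,0]]]}}

```text
time: 11.12
tool_pos: [453.4, -19.2, 88.6]
tcp_rot: [180.0, -0.0, 110.3]
ft_force: [0.2, 2.5, -0.8]
finger_gap: 55.3
grip_force: 42.7
```

Call:
{"method": "send_rows", "body": {"steps": [[[0,0,-0.04],[0,0,0]],[[0,0,-0.06],[0,0,0]],[[0,0,-0.06],[0,0,0]]]}}

```text
time: 11.5
tool_pos: [453.5, -19.3, 87.1]
tcp_rot: [180.0, -0.0, 110.3]
ft_force: [-0.0, 3.5, 1.7]
finger_gap: 55.4
grip_force: 42.9
```

Call:
{"method": "send_rows", "body": {"steps": [[[0,0.03,0],[0,0,0]],[[0,0.03,0],[0,0,0]],[[0,0.03,0],[0,0,0]],[[0,0.03,0.3],[0,0,0]],[[0,0.03,1],[0,0,0]],[[0,0,2],[0,0,0]],[[0,-1,2.5],[0,0,0]],[[0,-3,2.5],[0,0,0]],[[0,-5,2],[0,0,0]],[[0,-5,2],[0,0,0]]], "fingers": 0.2}}

```text
time: 12.75
tool_pos: [452.5, -173.0, 146.7]
tcp_rot: [-179.9, 0.0, 110.0]
ft_force: [0.0, 2.1, -0.9]
finger_gap: 68.9
grip_force: 0.0
```

```bash
python3 - <<'E'
from h import *
np.set_printoptions(precision=1,suppress=True)
st=sense(); print(st["tool_pos"],st["ft_force"],st["finger_gap"])
t=np.linspace(0,2*np.pi,80); ims=[]
for n,c,p in(("side",(255,120,345,200),(455.3,-18.5)),("top",(225,170,295,250),(451.5,-20.2))):
    s=snapshot(n); f=8; im=cv2.resize(s["img"][c[1]:c[3],c[0]:c[2],::-1],None,fx=f,fy=f,interpolation=cv2.INTER_CUBIC)
    for r,zz,col in((29,102,(0,0,255)),):
        uv=np.array([proj(s,(p[0]+r*np.cos(a),p[1]+r*np.sin(a),zz)) for a in t])
        cv2.polylines(im,[((uv+.5-[c[0],c[1]])*f).astype(np.int32)],True,col,1)
    ims.append(cv2.resize(im,None,fx=450/im.shape[0],fy=450/im.shape[0])[:, :400])
cv2.imwrite("pics/over2.png",np.hstack(ims))
E
```

```text
[ 452.5 -173.   146.7] [ 0.   2.1 -0.9] 68.90730238943597
```

View pics/over2.png

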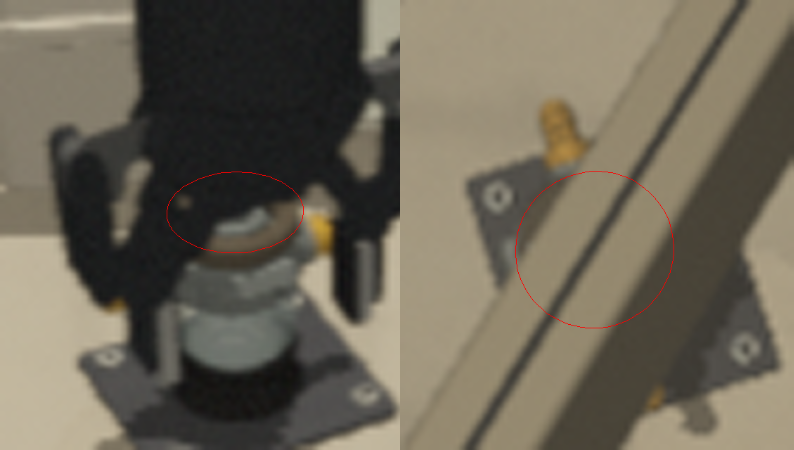

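The side view shows the ring seated round the neck at (240,230), partly covered by the gripper. I'll check it numerically once the arm is clear. On to the cap.

Call:
{"method": "send_rows", "body": {"steps": [[[0,-1,0],[0,0,-0.1]],[[0,-2.5,0],[0,0,-0.25]],[[0,-4,0],[0,0,-0.4]],[[0.06,-5.5,-0.3],[0,0,-0.55]],[[0.06,-6.5,-1],[0,0,-0.58]],[[0.06,-6.67,-1.7],[0,0,-0.58]],[[0.06,-6.67,-1.9],[0,0,-0.58]],[[0.06,-6.67,-1.9],[0,0,-0.58]]], "fingers": 0.2}}

```text
time: 13.85
tool_pos: [455.4, -367.7, 89.7]
tcp_rot: [-179.9, -0.1, 77.2]
ft_force: [0.1, 0.5, 0.5]
finger_gap: 68.5
grip_force: 0.0
```

```bash
python3 - <<'E'
from fit import *
import time
st=sense(); print(st["tool_pos"],st["tcp_rot"],st["ft_force"],st["finger_gap"])
t=np.linspace(0,2*np.pi,80); D={}
for n in("side","top"):
    s=snapshot(n); D[n]=s
    for r in finder.trace("seal_ring",n):
        m=np.array(r["mask"]);ys,xs=np.nonzero(m); print(n,round(r["confidence"],2),xs.mean(),ys.mean(),m.sum(),xs.min(),xs.max(),ys.min(),ys.max())
        if m.sum()>150 :
            x,e=fit([(s,m)],RING,(453,-19,0),90); print(" fit",x[:2],round(e,3))
pickle.dump(D,open("d2.pkl","wb"))
c=(235,120,345,200);f=6;im1=cv2.resize(D["side"]["img"][c[1]:c[3],c[0]:c[2],::-1],None,fx=f,fy=f,interpolation=cv2.INTER_CUBIC)
cv2.imwrite("pics/ring.png",im1)
E
```

```text
[ 455.4 -367.7   89.7] [-179.9   -0.1   77.2] [0.1 0.5 0.5] 68.50304316265311
top 0.7 317.8715596330275 214.1559633027523 109 309 326 205 221
top 0.55 259.7159420289855 212.54202898550724 345 246 273 200 226
 fit [454.5 -21. ] 0.076
top 0.44 403.07954545454544 213.57954545454547 88 397 412 206 222
top 0.22 400.5 215.61363636363637 44 398 403 211 220
```

Call:
{"method": "send_rows", "body": {"steps": [[[0,0,-0.5],[0,0,0]],[[0,0,-1.1],[0,0,0]],[[0,0,-1.45],[0,0,0]],[[0,0,-1.53],[0,0,0]],[[0,0,-1.53],[0,0,0]]]}}

```text
time: 14.68
tool_pos: [455.2, -369.5, 43.9]
tcp_rot: [-180.0, -0.0, 77.1]
ft_force: [-0.4, -0.4, 0.3]
finger_gap: 68.2
grip_force: 0.0
```

Call:
{"method": "send_rows", "body": {"steps": [[[0,0,0],[0,0,0]],[[0,0,0],[0,0,0]],[[0,0,0],[0,0,0]],[[0,0,0],[0,0,0]],[[0,0,0],[0,0,0]],[[0,0,0],[0,0,0]]], "fingers": 1, "squeeze": 40}}

```text
time: 15.42
tool_pos: [455.6, -369.8, 44.7]
tcp_rot: [179.9, 0.0, 77.1]
ft_force: [0.8, 1.1, 5.3]
finger_gap: 21.2
grip_force: 40.4
```

Call:
{"method": "send_rows", "body": {"steps": [[[0,0,0],[0,0,0]],[[0,0,0.3],[0,0,0]],[[0,0,1],[0,0,0]],[[0,0,2.2],[0,0,0]],[[0,0,3.5],[0,0,0]],[[0,0,4.2],[0,0,0]],[[0,0,4.2],[0,0,0]]], "squeeze": 80}}

```text
time: 16.3
tool_pos: [456.1, -370.4, 172.2]
tcp_rot: [179.8, 0.1, 77.1]
ft_force: [-0.0, 0.2, -1.5]
finger_gap: 20.5
grip_force: 77.6
```

Call:
{"method": "send_rows", "body": {"steps": [[[0,0.6,0],[0,0,0.06]],[[0,2,0],[0,0,0.15]],[[0,3.6,0],[0,0,0.25]],[[0,5.4,0],[0,0,0.35]],[[0,7.2,0],[0,0,0.45]],[[0,9,0],[0,0,0.55]],[[-0.06,10.5,0],[0,0,0.581]],[[-0.06,11.5,0],[0,0,0.581]],[[-0.06,11.71,0],[0,0,0.581]],[[-0.06,11.71,0],[0,0,0.581]]]}}

```text
time: 17.55
tool_pos: [452.5, -17.8, 168.9]
tcp_rot: [-179.9, -0.0, 110.5]
ft_force: [0.0, 0.4, -1.0]
finger_gap: 20.4
grip_force: 77.7
```

```bash
python3 - <<'E'
from fit import *
st=sense(); print(st["time"],st["tool_pos"],st["tcp_rot"],st["ft_force"],st["finger_gap"])
s=snapshot("side"); z=st["tool_pos"][2]-11.7
rs=finder.trace("cap","side")
for r in rs[:2]:
    m=np.array(r["mask"]);ys,xs=np.nonzero(m); print(round(r["confidence"],2),m.sum(),xs.min(),xs.max(),ys.min(),ys.max())
# blue plate colour mask
hsv=cv2.cvtColor(s["img"],cv2.COLOR_RGB2HSV); b=cv2.inRange(hsv,(100,120,40),(125,255,255)); b[:,:240]=0;b[200:]=0;b[:,345:]=0
ys,xs=np.nonzero(b); print("blue",b.astype(bool).sum(),xs.min(),xs.max(),ys.min(),ys.max(),"pred centre",proj(s,[455.3,-18.5,z]),"width pred",[proj(s,[453.5+dx,-18.2,z+4])[0] for dx in(-36,36)])
c=(240,95,340,195);f=6;im=cv2.resize(s["img"][c[1]:c[3],c[0]:c[2],::-1],None,fx=f,fy=f,interpolation=cv2.INTER_CUBIC)
t=np.linspace(0,2*np.pi,80)
def draw(pts,col): 
    uv=np.array([proj(s,p) for p in pts]); cv2.polylines(im,[((uv+.5-[c[0],c[1]])*f).astype(np.int32)],True,col,1)
p=(455,-16.7); draw([(p[0]+36*np.cos(a),p[1]+36*np.sin(a),z) for a in t],(0,0,255)); 
p2=(455.3,-18.5); draw([(p2[0]+29*np.cos(a),p2[1]+29*np.sin(a),102) for a in t],(0,255,255)); draw([(p2[0]+11*np.cos(a),p2[1]+11*np.sin(a),100) for a in t],(0,255,0))
draw([(p[0]+9*np.cos(a),p[1]+9*np.sin(a),z-28) for a in t],(0,0,255))
cv2.imwrite("pics/cap.png",im)
E
```

```text
17.55 [452.5 -17.8 168.9] [-179.9   -0.   110.5] [ 0.   0.4 -1. ] 20.36208947581064
0.86 605 279 310 121 158
blue 388 280 309 121 147 pred centre [295.7 137.7] width pred [np.float64(279.16364589567524), np.float64(310.4749152021726)]
```

View pics/cap.png

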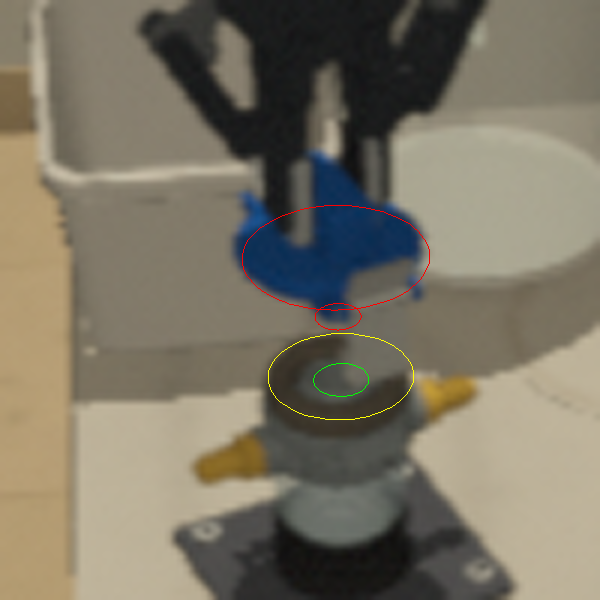

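The side view shows the ring flat and concentric at (340,380) and the cap held level above it at (328,255). The cap needs about +1 mm in x. I'll lower the plug into the bore by feel.

Call:
{"method": "send_rows", "body": {"steps": [[[0.025,0,-0.4],[0,0,0]],[[0.025,0,-0.8],[0,0,0]],[[0.025,0,-0.97],[0,0,0]],[[0.025,0,-1.05],[0,0,0]],[[0.025,0,-1.12],[0,0,0]]]}}

```text
time: 18.27
tool_pos: [454.3, -18.3, 136.5]
tcp_rot: [180.0, 0.0, 110.4]
ft_force: [0.4, -0.6, -1.1]
finger_gap: 20.1
grip_force: 77.7
```

Call:
{"method": "send_rows", "body": {"steps": [[[0,0,-0.05],[0,0,0]],[[0,0,-0.1],[0,0,0]],[[0,0,-0.1],[0,0,0]]]}}

```text
time: 18.65
tool_pos: [454.2, -18.2, 133.5]
tcp_rot: [180.0, -0.0, 110.4]
ft_force: [0.0, -0.5, -1.7]
finger_gap: 20.5
grip_force: 77.7
```

Call:
{"method": "send_rows", "body": {"steps": [[[0,0,-0.05],[0,0,0]],[[0,0,-0.1],[0,0,0]],[[0,0,-0.15],[0,0,0]],[[0,0,-0.15],[0,0,0]]]}}

```text
time: 19.15
tool_pos: [454.0, -18.2, 128.8]
tcp_rot: [-180.0, -0.0, 110.4]
ft_force: [-0.4, -0.2, -0.4]
finger_gap: 20.2
grip_force: 77.7
```

Call:
{"method": "send_rows", "body": {"steps": [[[0,0,-0.05],[0,0,0]],[[0,0,-0.1],[0,0,0]],[[0,0,-0.1],[0,0,0]]]}}

```text
time: 19.52
tool_pos: [454.0, -18.2, 125.8]
tcp_rot: [-180.0, -0.0, 110.4]
ft_force: [0.3, 0.2, -0.7]
finger_gap: 20.3
grip_force: 77.7
```

Call:
{"method": "send_rows", "body": {"steps": [[[0,0,-0.05],[0,0,0]],[[0,0,-0.1],[0,0,0]],[[0,0,-0.1],[0,0,0]]]}}

```text
time: 19.9
tool_pos: [454.3, -18.3, 123.0]
tcp_rot: [180.0, 0.0, 110.4]
ft_force: [0.0, 0.8, -0.7]
finger_gap: 20.3
grip_force: 77.9
```

Call:
{"method": "send_rows", "body": {"steps": [[[0,0,-0.04],[0,0,0]],[[0,0,-0.08],[0,0,0]],[[0,0,-0.08],[0,0,0]]]}}

```text
time: 20.27
tool_pos: [454.5, -18.3, 121.0]
tcp_rot: [180.0, 0.0, 110.4]
ft_force: [-1.2, 0.1, 3.8]
finger_gap: 20.4
grip_force: 78.4
```

Call:
{"method": "send_rows", "body": {"steps": [[[0,0,-0.05],[0,0,0]],[[0,0,-0.1],[0,0,0]],[[0,0,-0.1],[0,0,0]]]}}

```text
time: 20.65
tool_pos: [454.8, -18.3, 118.2]
tcp_rot: [179.9, 0.0, 110.4]
ft_force: [-0.9, 0.7, 6.9]
finger_gap: 20.2
grip_force: 78.7
```

Call:
{"method": "send_rows", "body": {"steps": [[[0,0,-0.04],[0,0,0]],[[0,0,-0.08],[0,0,0]],[[0,0,-0.08],[0,0,0]]]}}

```text
time: 21.02
tool_pos: [454.9, -18.3, 116.1]
tcp_rot: [179.9, 0.0, 110.4]
ft_force: [-1.1, 0.8, 7.5]
finger_gap: 20.3
grip_force: 78.8
```

Call:
{"method": "send_rows", "body": {"steps": [[[0,0,-0.04],[0,0,0]],[[0,0,-0.08],[0,0,0]],[[0,0,-0.08],[0,0,0]]]}}

```text
time: 21.4
tool_pos: [455.0, -18.4, 113.9]
tcp_rot: [179.9, 0.1, 110.4]
ft_force: [-2.1, 0.7, 10.3]
finger_gap: 20.5
grip_force: 79.0
```

Call:
{"method": "send_rows", "body": {"steps": [[[0,0,-0.04],[0,0,0]],[[0,0,-0.08],[0,0,0]],[[0,0,-0.08],[0,0,0]]]}}

```text
time: 21.78
tool_pos: [454.8, -18.4, 111.0]
tcp_rot: [179.9, 0.1, 110.4]
ft_force: [-1.1, -0.7, 4.9]
finger_gap: 20.4
grip_force: 79.9
```

Call:
{"method": "send_rows", "body": {"steps": [[[0,0,-0.05],[0,0,0]],[[0,0,-0.1],[0,0,0]],[[0,0,-0.1],[0,0,0]]]}}

```text
time: 22.15
tool_pos: [454.8, -18.4, 108.4]
tcp_rot: [179.9, 0.0, 110.4]
ft_force: [-2.8, 0.1, 11.3]
finger_gap: 20.2
grip_force: 80.4
```

Call:
{"method": "send_rows", "body": {"steps": [[[0,0,-0.05],[0,0,0]],[[0,0,-0.1],[0,0,0]],[[0,0,-0.1],[0,0,0]]]}}

```text
time: 22.52
tool_pos: [454.9, -18.4, 106.0]
tcp_rot: [179.9, 0.1, 110.4]
ft_force: [-5.2, -0.5, 16.0]
finger_gap: 20.4
grip_force: 81.2
```

Call:
{"method": "send_rows", "body": {"steps": [[[0,0,-0.04],[0,0,0]],[[0,0,-0.09],[0,0,0]],[[0,0,-0.09],[0,0,0]]]}}

```text
time: 22.9
tool_pos: [454.9, -18.4, 103.8]
tcp_rot: [179.9, 0.1, 110.4]
ft_force: [-8.0, 0.4, 19.8]
finger_gap: 20.3
grip_force: 81.8
```

```bash
python3 -c "
from h import *
st=sense();print(st['tool_pos'],st['ft_force'],st['wrist_torque'],st['tcp_rot'])"
```

```text
[454.93477486 -18.42044957 103.75640433] [-7.9512805   0.43515555 19.84070804] [1.68597768e-01 1.51015869e+00 7.61436422e-04] [1.79927691e+02 5.52389596e-02 1.10404135e+02]
```

Call:
{"method": "send_rows", "body": {"steps": [[[0,0,0.1],[0,0,0]],[[0,0,0.2],[0,0,0]],[[0,0,0.3],[0,0,0]],[[0,0,0.34],[0,0,0]],[[0,0,0.34],[0,0,0]]]}}

```text
time: 23.52
tool_pos: [454.6, -18.3, 112.1]
tcp_rot: [179.9, 0.0, 110.4]
ft_force: [1.8, 0.1, 2.4]
finger_gap: 20.2
grip_force: 79.4
```

Call:
{"method": "send_rows", "body": {"steps": [[[0,0,0.04],[0,0,0]],[[0,0,0.08],[0,0,0]],[[0,0,0.08],[0,0,0]]]}}

```text
time: 23.9
tool_pos: [453.6, -18.1, 113.8]
tcp_rot: [-179.9, -0.0, 110.4]
ft_force: [0.3, -0.2, -0.9]
finger_gap: 20.5
grip_force: 78.9
```

Call:
{"method": "send_rows", "body": {"steps": [[[0,0,0.03],[0,0,0]],[[0,0,0.06],[0,0,0]],[[0,0,0.06],[0,0,0]]]}}

```text
time: 24.28
tool_pos: [453.6, -18.1, 115.4]
tcp_rot: [-179.9, -0.0, 110.4]
ft_force: [0.4, -0.5, -6.7]
finger_gap: 20.3
grip_force: 78.4
```

The cap holds against a gentle pull (-6.7 N), so the clips have snapped. I'll relax, release and back away.

Call:
{"method": "send_rows", "body": {"steps": [[[0,0,-0.04],[0,0,0]],[[0,0,-0.07],[0,0,0]],[[0,0,-0.07],[0,0,0]]]}}

```text
time: 24.65
tool_pos: [454.3, -18.2, 114.2]
tcp_rot: [180.0, 0.0, 110.4]
ft_force: [-0.1, -0.8, -1.4]
finger_gap: 20.3
grip_force: 78.9
```

Call:
{"method": "send_rows", "body": {"steps": [[[0,0,0],[0,0,0]],[[0,0,0],[0,0,0]],[[0,0,0.1],[0,0,0]],[[0,0,0.6],[0,0,0]],[[0,0,1.6],[0,0,0]],[[0,0,3],[0,0,0]],[[0,-1,3.5],[0,0,0]],[[0,-3,3.5],[0,0,0]],[[0,-5,3.5],[0,0,0]],[[0,-7,3.5],[0,0,0]]], "fingers": 0.4}}

```text
time: 25.9
tool_pos: [454.3, -230.3, 220.7]
tcp_rot: [179.9, 0.1, 110.4]
ft_force: [0.9, -0.3, 0.5]
finger_gap: 51.3
grip_force: 0.0
```

Call:
{"method": "send_rows", "body": {"steps": [[[0,-2,0],[0,0,0]],[[0,-4,0],[0,0,0]],[[0,-5,0],[0,0,0]],[[0,-5,0],[0,0,0]]]}}

```text
time: 26.4
tool_pos: [453.7, -380.4, 219.8]
tcp_rot: [180.0, 0.0, 110.2]
ft_force: [0.5, 0.4, 0.2]
finger_gap: 51.3
grip_force: 0.0
```

```bash
python3 - <<'E'
from fit import *
st=sense(); print(st["time"],st["tool_pos"],st["ft_force"],st["finger_gap"])
for n in("top","side"):
    s=snapshot(n)
    rs=finder.trace("cap",n)
    for r in rs[:1]:
        m=np.array(r["mask"]);ys,xs=np.nonzero(m); print(n,round(r["confidence"],2),m.sum(),xs.min(),xs.max(),ys.min(),ys.max())
        C2=[CAP[0],CAP[1],box(-12,12,-42,42,-33,12),CAP[3]]
        for z in(98,102,106): 
            x,e=fit([(s,m)],C2,(454,-18.5,.356),z); print(z,x[:2],np.degrees(x[2]),round(e,3))
    for l in("strainer","seal_ring","brush","vial_red","vial_blue","beaker_small","timer"):
        for r in finder.pinpoint(l,n)[:1]:
            print(l,round(r["confidence"],2),np.array(r["at"])*[640,400])
E
```

```text
26.4 [ 453.7 -380.4  219.8] [0.5 0.4 0.2] 51.33440380463162
top 0.95 1149 234 281 196 229
98 [454.6 -18.5] 20.36397113221309 0.058
102 [454.1 -18.8] 20.26361123936338 0.061
106 [453.8 -19.3] 20.242857681932346 0.067
seal_ring 0.6 [317.  214.6]
brush 0.46 [345.8 155.2]
vial_red 0.44 [429.5 158.5]
vial_blue 0.54 [414.6 154.4]
beaker_small 0.55 [210.7 145. ]
timer 0.69 [311.7 257.2]
side 0.52 41 281 284 147 160
98 [416.7  37.3] -1.6785847803641045 0.937
102 [416.   36.5] -0.06454744612756101 0.938
106 [437.7  -1.4] -2.0941790015553514 0.942
strainer 0.57 [403.9 297.2]
seal_ring 0.46 [306.7 225.6]
brush 0.63 [300.  155.2]
vial_red 0.79 [392.9 314.5]
vial_blue 0.6 [402.5 297.2]
beaker_small 0.74 [348.9 154.2]
timer 0.7 [259.9 221.4]
```

Call:
{"method": "send_rows", "body": {"steps": [[[-1.2,-1,0],[0,0,-0.15]],[[-2.4,-1.9,0],[0,0,-0.3]],[[-3.6,-2.8,0],[0,0,-0.45]],[[-4.8,-3.8,0],[0,0,-0.6]],[[-6,-4.8,0],[0,0,-0.75]],[[-7.2,-5.6,0],[0,0,-0.9]],[[-7.2,-5.6,0],[0,0,-0.9]],[[-7.2,-5.6,0],[0,0,-0.9]]]}}

```text
time: 28.3
tool_pos: [238.3, -546.1, 218.9]
tcp_rot: [180.0, -0.0, 58.9]
ft_force: [-0.1, 0.7, 0.2]
finger_gap: 51.4
grip_force: 0.0
```

```bash
python3 - <<'E'
from fit import *
def cross(parts,rx,ry):
    # tilt about cap x (rx) and y (ry)
    from scipy.spatial.transform import Rotation as R
    M=R.from_euler("xy",[rx,ry],degrees=True).as_matrix(); return [p@M.T for p in parts]
for n in("side","top"):
    s=snapshot(n); rs=finder.trace("cap",n)
    r=max(rs,key=lambda r:np.sum(r["mask"])); m=np.array(r["mask"]);ys,xs=np.nonzero(m); print(n,round(r["confidence"],2),m.sum(),xs.min(),xs.max(),ys.min(),ys.max())
    for z in(99,102,105,108):
        x,e=fit([(s,m)],CAP,(454,-18.5,.356),z); print(z,x[:2],np.degrees(x[2]),round(e,4))
    for rx in(-6,-3,3,6):
        x,e=fit([(s,m)],cross(CAP,rx,0),(454,-18.5,.356),102); print("rx",rx,x[:2],round(e,4))
    for l in("strainer","brush"):
        for q in finder.pinpoint(l,n)[:2]: print(l,round(q["confidence"],2),np.array(q["at"])*[640,400])
print(sense()["time"],sense()["tool_pos"])
E
```

```text
side 0.68 773 281 312 139 178
99 [455.9 -12. ] 23.5996138384563 0.1059
102 [455.8 -15.9] 23.647024565168675 0.1065
105 [455.2 -20.7] 23.339348046825265 0.1064
108 [455.1 -24.2] 23.93266239287191 0.1091
rx -6 [455.3 -15.1] 0.121
rx -3 [455.5 -16. ] 0.1095
rx 3 [455.5 -16.4] 0.1095
rx 6 [455.6 -16.3] 0.1117
strainer 0.72 [372.6 239.6]
strainer 0.61 [298.4 161.5]
brush 0.58 [375.9 240.9]
top 0.95 1137 235 281 196 228
99 [455.1 -19.8] 21.234337937403456 0.0628
102 [455.  -20.1] 20.73829867117768 0.0661
105 [454.1 -20.4] 20.431449280969975 0.0698
108 [453.9 -20.8] 20.588430914773614 0.0737
rx -6 [455.2 -20.8] 0.0673
rx -3 [455.1 -20.5] 0.064
rx 3 [454.3 -19.4] 0.0672
rx 6 [454.2 -19.1] 0.0683
brush 0.63 [347.4 155.6]
28.7 [ 238.7 -546.   219.1]
```

```bash
python3 -c "
from bench import order
print(order.hand_in())"
```

```text
the job is handed in; nothing more can be done
None
```

The job is handed in at about 29 s: the larger seal ring lies round the neck and the cap is pressed on and released. The highest press force read was about 20 N; the camera fits show the cap level, and it held against a 7 N pull, though neither clip was checked on its own.

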